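# Vent a vacuum chuck at its lock-nut valve

### The job

The vacuum chuck with the blue die tray on it has to be vented: unscrew the knurled brass lock nut of its upright valve by at least half a turn (counter-clockwise from above) and let go of it, then press the freed white valve tip down gently to the end of its travel, hold it there for about a second and let it spring back. Press no harder than the valve's spring needs (under 18 N), do not bend the valve over, and leave the tray, the empty chuck with its valve and the other things alone; the nut stays loose.

Things in the scene. Friction and masses are not known exactly. Their poses are not given: they have to be found in the camera images.
- loaded: aluminium vacuum chuck, fixed to the worktop, 140 x 84 x 21 mm (x, y, z), which carries the blue die tray on a black pad; origin at the centre of its underside. Its valve stands upright at x = -45 mm on its top (z = 20 mm); pad and tray lie at x = +28 mm
- spare: the other vacuum chuck, same shape and same valve, with nothing on its pad; to be left alone; origin at the centre of its underside
- loaded_nut_mid (a point): centre of the knurled brass lock nut of the loaded chuck's valve: 16 mm across, 12 mm high, axis upright; centred 50 mm above the worktop while it is screwed down tight. It is round, so it may be taken from any side. It climbs 1.27 mm for each radian that it is unscrewed (8 mm a turn); about 0.03 N m turns it, it stays where it is left. Beneath it is a thinner 12 mm brass barrel, above it the threaded pin with the white tip
- loaded_nut (a joint): turn of that lock nut in rad: 0 = screwed down tight, grows as it is unscrewed (counter-clockwise from above), 6.4 = stop at the top; starts near tight
- loaded_stem (a point): point on the axis of the loaded chuck's valve, 10 mm above the centre of a tight nut, 60 mm above the worktop while the tip is not pressed (it goes down with the tip); its z axis is the axis of the valve. The valve stands in a soft rubber foot on the chuck's top and yields sideways, about 1 mm at the nut for 4.5 N, and springs upright again; it counts as bent over from about 3.5 mm at the nut. The white tip stands above this point
- loaded_tip: the white valve tip (9 mm across, 6 mm high, flat top) on its threaded steel pin; origin on the valve's axis 20 mm above the worktop. How far the tip was screwed onto its pin differs and is not measured: its top face lies anywhere from 12 to 24 mm above point loaded_stem (72 to 84 mm above the worktop) when not pressed, and has to be found by touch; it does not move on the pin
- loaded_pin (a joint): how far the tip is pressed down, m: 0 = out (valve shut), 0.004 = end of travel (valve wide open). Spring: 2 N to start, 7 N at 2.5 mm, 10 N at 4 mm, then a hard stop. The force on it rises steeply once it rests on the stop. The tip and pin carry the nut down with them, so a nut that is not unscrewed far enough meets the barrel and blocks the pin
- spare_nut (a joint): turn of the spare chuck's lock nut in rad, as for the loaded one; it is to stay as it is
- spare_pin (a joint): how far the spare chuck's valve tip is pressed down, m; is to stay out
- die_tray_mid (a point): centre of the blue die tray (51 x 54 x 9 mm) that lies loose on the loaded chuck's pad; not to be moved
- folding_loupe: small grey folding loupe, 52 x 30 x 16 mm, loose on the worktop, origin under its centre; not to be moved

How it is judged (in metres and radians):
On the way, in this order (a step that is already met when the one before it is completed fails the run):
1. the loaded chuck's lock nut is unscrewed by half a turn and let go, with the valve tip still out (value of joint loaded_nut above 3 rad and value of joint loaded_pin below 0.001 m and contact force between the fingers and loaded below 0.1 N), for 0.2 s.
2. the freed tip is held down at least 3.2 mm of its 4 mm for 0.6 s, by pressing on the tip (value of joint loaded_pin above 0.0032 m and contact force between the fingers and loaded_tip above 3 N), for 0.6 s.
At the end, for the whole second after the job is handed in: the loaded chuck's nut is left unscrewed past 3.0 rad, its tip has sprung back out (within 0.8 mm) and stands upright (within 0.04 rad), the tray lies within 8 mm of where it was, the spare valve is tight and out (value of joint loaded_nut above 3 rad and value of joint each of loaded_pin, spare_pin below 0.0008 m and angle between loaded_stem's own z axis and vertical below 0.04 rad and distance of die_tray_mid from where it was at the start of the episode below 0.008 m and value of joint spare_nut below 0.3 rad); the robot touches nothing.
It fails at once if the valve tip is pressed with more than 18 N (contact force between loaded_tip and anything else above 18 N).
It fails at once if the valve is bent over by more than 0.12 rad (angle between loaded_stem's own z axis and vertical above 0.12 rad).
It fails at once if the spare chuck or its valve is pushed or turned (value of joint spare_nut above 0.3 rad or value of joint spare_pin above 0.001 m or contact force between the fingers and spare above 2 N).
It fails at once if the tray or the loupe is moved (distance of die_tray_mid from where it was at the start of the episode above 0.008 m or distance of folding_loupe from where it was at the start of the episode above 0.015 m).
It also fails if it takes over 72 s, if anything falls off the work surface, if the arm or the gripper's body presses on something with over 40 N, if the wrist force passes 120 N, or if a joint passes its speed limit or range.

### The arm

A 6-joint arm with a two-finger parallel gripper is mounted at the origin on a cart in front of the work surface, level with it; the furniture and walls round the work are solid. World frame = base frame: x ahead of the robot, y to its left, z up, the work surface at z = 0. Lengths are in mm, angles in rad, forces in N, time in s.
With the tool pointing down it reaches from about 275 to 825 mm from the base axis. Payload 4.9 kg.
Tool frame: the origin (TCP) lies at the very end of the fingers, on their centre line; the grasp point (between the pads) lies r.pinch_z behind it (r.pinch_z is the distance from the TCP to the grasp point, in mm); z points along the fingers, y is the line along which they close (so a half turn about z gives the same grasp; the last joint's range is limited). The gripper opens to 85 mm and grips with 20 to 120 N. Pads are 22 mm wide; open, the fingers measure 114 mm over their backs; the gripper's body (76 mm by 85 mm) begins 54 mm behind the grasp point. The pads swing forward as they close: fully open they stand 13 mm farther back than shut.
Start: joints at [1.182, 0.326, -0.193, 1.052, 0, 1.437], TCP at [138.622, 532.262, 231.281] pointing down, gripper open.
Joint ranges: [-2.65, 2.65], [-0.97, 1.79], [-1.3, 1.35], [-1.93, 2.1], [-1.47, 1.37], [-3.14, 3.14]. Speed limits (rad/s): [2.57, 2.57, 3.14, 3.14, 3.14, 3.14].

### API

Orientations are given as [roll, pitch, yaw] about the fixed x, y, z axes, in that order (R = Rz(yaw) Ry(pitch) Rx(roll)).
In Python, from bench import r gives the robot as it stands. The module is installed in compiled form; this text tells all that it offers.
- The arm moves only by the tool play_rows, never from a script. Its argument "deltas" is a list of rows, each an object with "turn": the turn, a rotation vector about the tool's x, y, z in degrees, a list of three; "translation": the shift along the tool's x, y, z in mm, a list of three; "hand": the opening in per cent of the stroke, from 0 (shut) to 100 (fully open). A call has 1 to 20 rows; each row is the pose to reach, as a shift and turn from the pose commanded when the call began, along the tool's axes at that moment; what a row does not reach only later rows make up. A row lasts 1/10 s, in which the tool goes at most 50 mm and 8.59 degrees, less where a joint would pass 70% of its speed; a pose out of reach is approached as far as the arm can. A call with a gripper value outside its range is refused whole. The fingers move at their own pace and stop on an object; the grip force is fixed at half the most. Time passes only in rows, so rows that repeat a pose let the fingers close. It gives the time, the measured TCP pose, the force, the opening and the grip force at its end, in the units of the state.
- r.state(): the state, without advancing time (a new reading comes with each control period).
- r.capture(name): name is "side" or "top"; returns the picture (480x640x3 uint8, red, green, blue); there is no depth.
- r.camera_params(name): a dict with "fovy" (degrees; the focal length in pixels is half the picture's height over the tangent of half this angle, whatever the lens; pixels are square), "cx", "cy" (the principal point, pixels), "dist_coeffs" ([k1, k2, p1, p2, k3] as OpenCV has them; the pictures are not rectified), "eye" and "orientation" of the camera in the world. Camera axes: x right, y up, looking along -z (the intrinsics and any distortion apply to the point x, -y, -z); pixel columns grow to the right and rows downward; lengths in mm; the calibration is good to about 2 mm. A picture is of the moment at which its call begins. camera_params takes no time and is no camera call.
- r.sign_off(): hands the job in; it is judged then, once.
The state is a dict: "time_s": time; "joint_positions": joint angles; "qd": joint speeds; "joint_efforts": joint torques, N m; "eef_pos": TCP position; "eef_rot": TCP orientation; "ft_force": force on the tool from outside, world axes, zero at the start; "wrist_torque": the same for the moment, N m; "gripper_width": opening from 0.0 (shut) to 1.0 (fully open); "grasp_force": force on a finger pad.
Only numpy, scipy, OpenCV 4.12 (cv2) and the standard library are available. Lean on these libraries where they do the work, as an engineer would, in place of code of your own. Each camera call takes 0.05 s, during which the arm holds its last target. There are 200 camera calls.

## Working session

There is one attempt and no reset: what is moved stays moved. The work goes in short steps, Python scripts to look and compute and a tool call to move; the robot and the scene stay as the last step left them, time stands still between calls to the robot, and variables do not carry over. Pictures are saved under pics/ and viewed, at most 10 in all, crops included, and the job is handed in when it is done.

Besides the shell and the picture viewer there is one more tool, called after ">>>" by a JSON object that holds its "api" and its "payload". play_rows: Moves the arm, as the interface text tells. Its arguments: {"type":"object","properties":{"deltas":{"type":"array"}},"required":["deltas"]}

```bash
mkdir -p pics
python3 - <<'E'
from bench import r
import cv2
for n in("side","top"):
    cv2.imwrite(f"pics/{n}0.png",r.capture(n)[:,:,::-1]); print(r.camera_params(n))
print(r.state(), r.pinch_z)
E
```

```text
{'fovy': 53.37774083407988, 'cx': 308.24293470718953, 'cy': 239.25268602521422, 'dist_coeffs': array([-0.05127028,  0.        ,  0.        ,  0.        ,  0.        ]), 'eye': array([196.07571557, 444.5556439 , 611.40404252]), 'orientation': array([ 0.896675  , -0.01100898, -2.47148396])}
{'fovy': 45.93111675571188, 'cx': 317.4955439828316, 'cy': 246.01081570233492, 'dist_coeffs': array([0.0082509, 0.       , 0.       , 0.       , 0.       ]), 'eye': array([382.57194097, -76.0211969 , 987.85283263]), 'orientation': array([ 2.10250737e-01,  4.36826984e-05, -1.63024713e+00])}
{'time_s': 0.1, 'joint_positions': array([ 1.18182437e+00,  3.26863607e-01, -1.93478488e-01,  1.05200783e+00,
       -3.36872279e-05,  1.43662825e+00]), 'qd': array([-0.00082262, -0.00057763,  0.00275811,  0.00151533, -0.00038871,
        0.00060826]), 'joint_efforts': array([ 2.35111118e-03, -4.44238579e+01,  2.63038838e+01,  7.86937075e-03,
       -2.20191617e-05, -1.01341399e-05]), 'eef_pos': array([138.41273376, 531.75928971, 230.58554319]), 'eef_rot': array([-3.14004851e+00, -1.74433899e-04,  2.88678867e+00]), 'ft_force': array([ 0.11874219,  0.09969314, -0.07366637]), 'wrist_torque': array([-0.02305562,  0.04490406, -0.01955344]), 'grasp_force': 0.0, 'gripper_width': 1.0004051870621802} 18.700000000000003
```

View pics/side0.png

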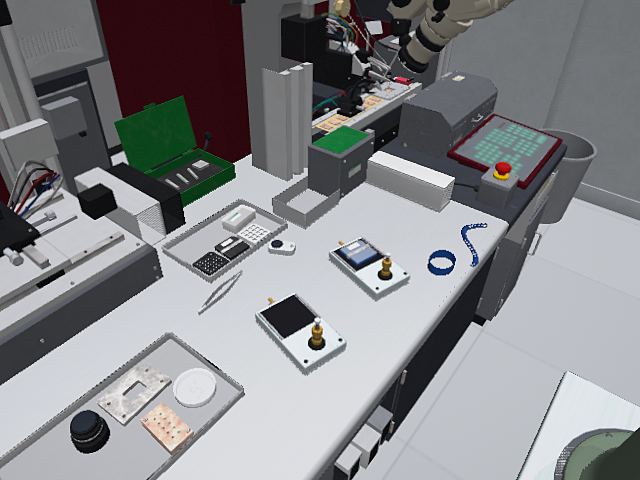

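View pics/top0.png

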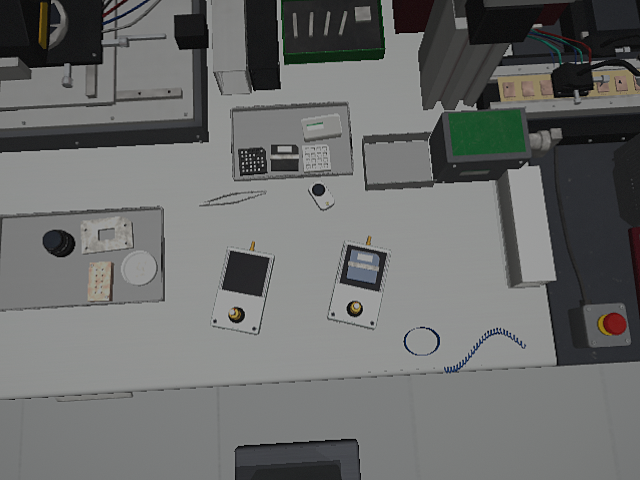

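```bash
cat > h.py <<'E'
from bench import r
import cv2, numpy as np
from scipy.spatial.transform import Rotation as R
def cam(n):
    p=r.camera_params(n); f=240/np.tan(np.radians(p["fovy"])/2)
    return np.array([[f,0,p["cx"]],[0,f,p["cy"]],[0,0,1]]),p["dist_coeffs"],R.from_euler("xyz",p["orientation"]).as_matrix(),p["eye"]
def ray(n,uv):
    K,d,M,e=cam(n); x,y=cv2.undistortPoints(np.array([[uv]],float),K,d)[0,0]
    return e,M@np.array([x,-y,-1.])
def plane(n,uv,z):
    e,v=ray(n,uv); return e+v*(z-e[2])/v[2]
def two(a,b):
    (e1,v1),(e2,v2)=ray("side",a),ray("top",b)
    s=np.linalg.lstsq(np.c_[v1,-v2],e2-e1,rcond=None)[0]
    p,q=e1+s[0]*v1,e2+s[1]*v2; return (p+q)/2,np.linalg.norm(p-q)
def proj(n,P):
    K,d,M,e=cam(n); c=M.T@(np.array(P,float)-e)
    return cv2.projectPoints(np.array([[c[0],-c[1],-c[2]]]),np.zeros(3),np.zeros(3),K,d)[0][0,0]
E
python3 - <<'E'
from h import *
a=cv2.imread("pics/side0.png");b=cv2.imread("pics/top0.png")
f=lambda i,u,v:cv2.resize(i[v-25:v+25,u-25:u+25],(390,390),interpolation=cv2.INTER_NEAREST)
cv2.imwrite("pics/c1.png",np.hstack([f(a,385,268),f(b,355,305)]))
for n,i,(u,v) in(("side",a,(385,268)),("top",b,(355,305))):
    hsv=cv2.cvtColor(i,cv2.COLOR_BGR2HSV); m=cv2.inRange(hsv,(12,110,60),(32,255,255)); w=m[v-25:v+25,u-25:u+25]
    for y in range(50):
        xs=np.flatnonzero(w[y])
        if len(xs): print(n,y+v-25,xs[0]+u-25,xs[-1]+u-25,len(xs))
for z in (44,50,56): print(plane("top",(355,308),z),plane("side",(385.5,266),z))
E
```

```text
side 259 389 389 1
side 260 383 390 5
side 261 383 390 7
side 262 382 390 9
side 263 382 390 9
side 264 383 390 8
side 265 383 390 8
side 266 383 389 7
side 267 383 388 6
side 268 384 388 5
side 269 382 388 6
side 270 381 382 2
side 271 381 389 9
side 272 381 390 10
side 273 381 389 9
side 274 381 389 9
side 275 383 388 6
top 302 353 358 5
top 303 352 354 3
top 304 351 359 4
top 305 351 360 5
top 306 350 360 6
top 307 350 360 6
top 308 350 360 8
top 309 350 360 11
top 310 350 359 10
top 311 351 358 8
top 312 352 357 6
top 313 354 356 3
[ 474.58343451 -144.01035792   44.        ] [ 477.71208124 -143.16627119   44.        ]
[ 473.99852451 -143.57815604   50.        ] [ 474.73392446 -136.95142035   50.        ]
[ 473.41361451 -143.14595416   56.        ] [ 471.75576769 -130.73656951   56.        ]
```

View pics/c1.png

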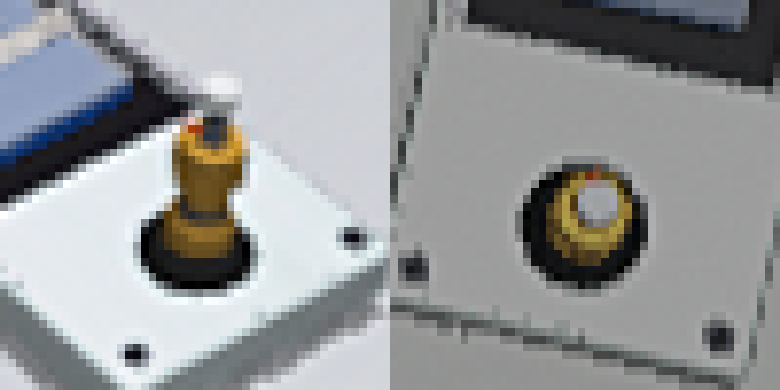

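The crop shows the loaded valve: the nut is at side ≈(386.5,264.5) and top ≈(355.5,307), and the white tip is at side ≈(388,257) and top ≈(356.5,305). A red mark on the nut faces away from the robot.

Run:
```python
from h import *
print("nut",two((386.5,264.5),(355.5,307)))
print("tip",two((387.9,257),(356.6,305.2)))
for z in(50,):print(plane("top",(355.5,307),z),plane("side",(386.5,264.5),z))
for z in(72,78,84):print(plane("top",(356.6,305.2),z),plane("side",(387.9,257),z))
# foot disc on chuck top z~21
print("foot",plane("top",(355.3,307.5),21),plane("side",(385.2,269.5),21))
b=cv2.imread("pics/top0.png");hsv=cv2.cvtColor(b,cv2.COLOR_BGR2HSV)
# chuck screw holes
print([plane("top",q,21) for q in((331.6,314.5),(371.0,323.3))])
print("spare",plane("top",(236,313),50))
```

```text
nut (array([ 476.33006434, -144.54168261,   47.24880574]), np.float64(0.9868822566581517))
tip (array([ 476.94496473, -145.5353967 ,   64.07356332]), np.float64(0.1673989280010231))
[ 475.5984757  -144.52536687   50.        ] [ 475.43231866 -141.51557914   50.        ]
[ 476.21238508 -144.90796384   72.        ] [ 472.79845945 -137.01503025   72.        ]
[ 475.59892117 -144.45666797   78.        ] [ 469.72036523 -130.54599448   78.        ]
[ 474.98545725 -144.0053721    84.        ] [ 466.64227102 -124.07695871   84.        ]
foot [ 477.64509059 -146.24042775   21.        ] [ 484.50748531 -158.29920447   21.        ]
[array([ 468.16841485, -105.11454637,   21.        ]), array([ 449.3655754 , -170.84916899,   21.        ])]
spare [477.46201253  53.16781309  50.        ]
```

>>> {"api": "play_rows", "payload": {"deltas": [{"turn": [0,0,8.4],"translation": [-28,-32,0],"hand": 60},{"turn": [0,0,16.8],"translation": [-55,-63,0],"hand": 60},{"turn": [0,0,25.2],"translation": [-83,-95,0],"hand": 60},{"turn": [0,0,33.6],"translation": [-110,-126,0],"hand": 60},{"turn": [0,0,42],"translation": [-138,-158,0],"hand": 60},{"turn": [0,0,50.4],"translation": [-166,-190,0],"hand": 60},{"turn": [0,0,58.8],"translation": [-193,-221,0],"hand": 60},{"turn": [0,0,67.2],"translation": [-221,-253,0],"hand": 60},{"turn": [0,0,75.6],"translation": [-248,-285,0],"hand": 60},{"turn": [0,0,84],"translation": [-276,-316,0],"hand": 60},{"turn": [0,0,92.4],"translation": [-304,-348,0],"hand": 60},{"turn": [0,0,100.8],"translation": [-331,-379,0],"hand": 60},{"turn": [0,0,109.2],"translation": [-359,-411,0],"hand": 60},{"turn": [0,0,117.6],"translation": [-386,-443,0],"hand": 60},{"turn": [0,0,126],"translation": [-414,-474,0],"hand": 60},{"turn": [0,0,134.4],"translation": [-442,-506,0],"hand": 60},{"turn": [0,0,142.8],"translation": [-469,-538,0],"hand": 60},{"turn": [0,0,151],"translation": [-496.8,-569,0],"hand": 60},{"turn": [0,0,151],"translation": [-496.8,-569,0],"hand": 60},{"turn": [0,0,151],"translation": [-496.8,-569,0],"hand": 60}]}}

```text
time_s: 2.1
eef_pos: [475.5, -144.0, 230.5]
eef_rot: [-3.14, 0.001, 0.251]
ft_force: [-0.1, 0.0, -0.3]
gripper_width: 0.599
grasp_force: 0.0
```

>>> {"api": "play_rows", "payload": {"deltas": [{"turn": [0,0,0],"translation": [0,0,45],"hand": 50},{"turn": [0,0,0],"translation": [0,0,90],"hand": 50},{"turn": [0,0,0],"translation": [0,0,125],"hand": 50},{"turn": [0,0,0],"translation": [0,0,150],"hand": 50},{"turn": [0,0,0],"translation": [0,0,150],"hand": 50},{"turn": [0,0,0],"translation": [0,0,150],"hand": 50}]}}

```text
time_s: 2.7
eef_pos: [475.5, -142.5, 81.7]
eef_rot: [-3.141, 0.001, 0.253]
ft_force: [-0.1, -0.7, 0.2]
gripper_width: 0.501
grasp_force: 0.0
```

Run:
```python
from h import *
a=r.capture("side")[:,:,::-1]; cv2.imwrite("pics/s2.png",cv2.resize(a[190:310,300:460],(800,600),interpolation=cv2.INTER_CUBIC))
print(r.state()["eef_pos"],r.state()["joint_positions"])
```

```text
[ 476.46714426 -143.13442295   82.5677855 ] [-4.40357534e-01  3.88486519e-01 -5.31001549e-01  6.50132402e-01
  6.90824340e-05  2.44847482e+00]
```

View pics/s2.png

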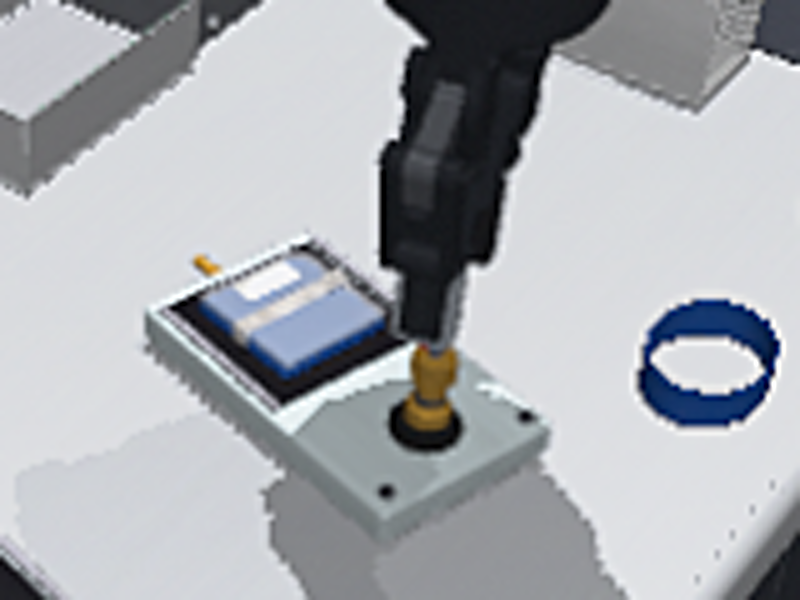

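The open fingers straddle the loaded valve, whose nut is at crop (432,370), and the tray is well clear of them. I'll descend and close.

>>> {"api": "play_rows", "payload": {"deltas": [{"turn": [0,0,0],"translation": [0,0,20],"hand": 50},{"turn": [0,0,0],"translation": [0,0,35],"hand": 50},{"turn": [0,0,0],"translation": [0,0,46],"hand": 50},{"turn": [0,0,0],"translation": [0,0,49],"hand": 50},{"turn": [0,0,0],"translation": [0,0,49],"hand": 50},{"turn": [0,0,0],"translation": [0,0,49],"hand": 40},{"turn": [0,0,0],"translation": [0,0,49],"hand": 30},{"turn": [0,0,0],"translation": [0,0,49],"hand": 26},{"turn": [0,0,0],"translation": [0,0,49],"hand": 26}]}}

```text
time_s: 3.65
eef_pos: [476.2, -143.7, 32.6]
eef_rot: [3.141, -0.0, 0.251]
ft_force: [-0.2, -0.0, -0.1]
gripper_width: 0.261
grasp_force: 0.0
```

Run:
```python
from h import *
a=r.capture("side")[:,:,::-1]; cv2.imwrite("pics/s3.png",cv2.resize(a[230:290,345:425],(800,600),interpolation=cv2.INTER_CUBIC))
s=r.state();print(s)
```

```text
{'time_s': 3.7, 'joint_positions': array([-4.41646065e-01,  4.64499347e-01, -5.76419200e-01,  5.29598772e-01,
       -8.63935272e-06,  2.44864794e+00]), 'qd': array([-0.00137595,  0.00144299, -0.00293106,  0.00249003, -0.00245889,
       -0.00042123]), 'joint_efforts': array([ 2.45827709e-03, -4.33572328e+01,  1.80951583e+01, -2.09711681e-03,
        2.55842860e-04, -4.50959863e-05]), 'eef_pos': array([ 476.05126668, -143.66510942,   32.47358604]), 'eef_rot': array([ 3.14140777e+00, -2.09141246e-04,  2.51298667e-01]), 'ft_force': array([ 0.49092378,  0.11047605, -0.33846258]), 'wrist_torque': array([ 0.00433011,  0.0724138 , -0.00784152]), 'grasp_force': 0.0, 'gripper_width': 0.26089968427126636}
```

View pics/s3.png

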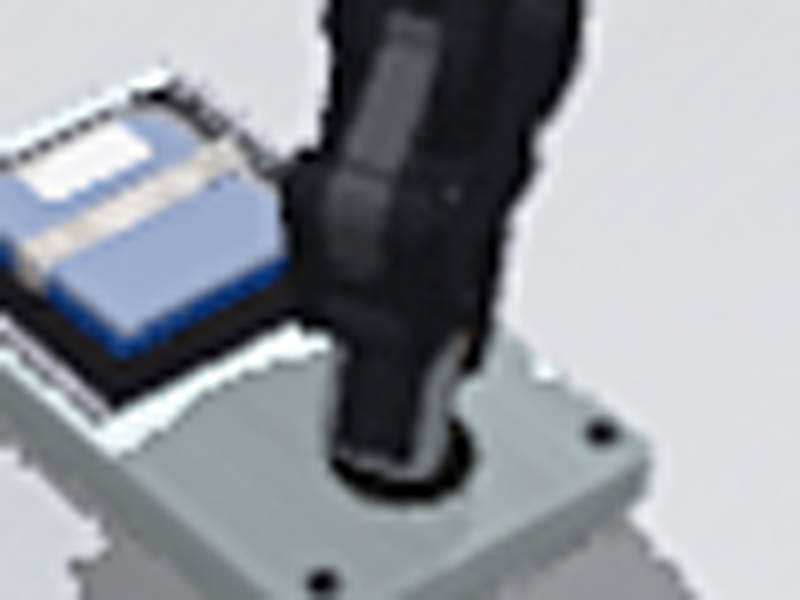

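The pads are around the nut with no contact, and the tips at crop (385,465) clear the chuck. I'll close gradually and check the side force.

>>> {"api": "play_rows", "payload": {"deltas": [{"turn": [0,0,0],"translation": [0,0,0],"hand": 23},{"turn": [0,0,0],"translation": [0,0,0],"hand": 21},{"turn": [0,0,0],"translation": [0,0,0],"hand": 20},{"turn": [0,0,0],"translation": [0,0,0],"hand": 20}]}}

```text
time_s: 4.1
eef_pos: [475.9, -143.6, 32.2]
eef_rot: [-3.142, 0.0, 0.251]
ft_force: [-1.0, 0.1, -0.1]
gripper_width: 0.197
grasp_force: 0.0
```

Run:
```python
from h import *
s=r.state();print(s['ft_force'],s['wrist_torque'],s['eef_pos'])
```

```text
[-1.0040303   0.05902213 -0.11877231] [-0.02349643 -0.0157324   0.0255164 ] [ 475.92287051 -143.58769616   32.23919981]
```

>>> {"api": "play_rows", "payload": {"deltas": [{"turn": [0,0,0],"translation": [0,0,0],"hand": 16},{"turn": [0,0,0],"translation": [0,0,0],"hand": 12},{"turn": [0,0,0],"translation": [0,0,0],"hand": 12},{"turn": [0,0,0],"translation": [0,0,0],"hand": 12}]}}

```text
time_s: 4.5
eef_pos: [476.0, -143.7, 32.4]
eef_rot: [3.141, -0.0, 0.251]
ft_force: [-0.0, -1.0, 1.2]
gripper_width: 0.155
grasp_force: 58.4
```

Run:
```python
from h import *
s=r.state();print(s['ft_force'],s['wrist_torque'],s['eef_pos'],s['grasp_force'])
```

```text
[-0.03331759 -1.00404932  1.24654584] [-0.07763707  0.02439261 -0.02253266] [ 476.03466779 -143.69530228   32.35371118] 58.40428054332733
```

>>> {"api": "play_rows", "payload": {"deltas": [{"turn": [0,0,-8],"translation": [0,0,-0.2],"hand": 12},{"turn": [0,0,-16],"translation": [0,0,-0.4],"hand": 12},{"turn": [0,0,-24],"translation": [0,0,-0.5],"hand": 12},{"turn": [0,0,-32],"translation": [0,0,-0.7],"hand": 12},{"turn": [0,0,-40],"translation": [0,0,-0.9],"hand": 12},{"turn": [0,0,-40],"translation": [0,0,-0.9],"hand": 12}]}}

```text
time_s: 5.1
eef_pos: [475.9, -143.5, 33.2]
eef_rot: [-3.141, 0.0, 0.949]
ft_force: [0.2, 0.5, 1.4]
gripper_width: 0.159
grasp_force: 58.4
```

Run:
```python
from h import *
for i in range(4):
    if i: r.capture("side")
    s=r.state();print(s['ft_force'],s['wrist_torque'],s['eef_pos'],s['grasp_force'])
```

```text
[0.22996892 0.49994062 1.4088921 ] [-0.05279014  0.14552909  0.02243685] [ 475.87095116 -143.54320095   33.20288916] 58.44107508659363
[-0.10576112 -0.39399378  1.35068049] [-0.02967957  0.16219435 -0.03910845] [ 475.8291075  -143.52206225   33.16825148] 58.44663619995117
[-0.82727159 -0.011557    1.40427395] [0.04622696 0.07155228 0.02209075] [ 475.84245307 -143.50993322   33.16496703] 58.45121204853058
[-0.69791208  0.29191764  1.89085606] [-0.03448368  0.12613729  0.04911191] [ 475.85260799 -143.51181602   33.162298  ] 58.45620632171631
```

>>> {"api": "play_rows", "payload": {"deltas": [{"turn": [0,0,-8],"translation": [0,0,-0.2],"hand": 12},{"turn": [0,0,-16],"translation": [0,0,-0.4],"hand": 12},{"turn": [0,0,-24],"translation": [0,0,-0.5],"hand": 12},{"turn": [0,0,-32],"translation": [0,0,-0.7],"hand": 12},{"turn": [0,0,-40],"translation": [0,0,-0.9],"hand": 12},{"turn": [0,0,-48],"translation": [0,0,-1.1],"hand": 12},{"turn": [0,0,-56],"translation": [0,0,-1.2],"hand": 12},{"turn": [0,0,-64],"translation": [0,0,-1.4],"hand": 12},{"turn": [0,0,-72],"translation": [0,0,-1.6],"hand": 12},{"turn": [0,0,-80],"translation": [0,0,-1.8],"hand": 12},{"turn": [0,0,-88],"translation": [0,0,-2.0],"hand": 12},{"turn": [0,0,-96],"translation": [0,0,-2.1],"hand": 12},{"turn": [0,0,-104],"translation": [0,0,-2.3],"hand": 12},{"turn": [0,0,-112],"translation": [0,0,-2.5],"hand": 12},{"turn": [0,0,-112],"translation": [0,0,-2.5],"hand": 12}]}}

```text
time_s: 6.75
eef_pos: [475.6, -143.9, 35.6]
eef_rot: [-3.141, -0.001, 2.902]
ft_force: [-0.9, -1.4, 1.7]
gripper_width: 0.155
grasp_force: 58.5
```

>>> {"api": "play_rows", "payload": {"deltas": [{"turn": [0,0,-8],"translation": [0,0,-0.2],"hand": 12},{"turn": [0,0,-16],"translation": [0,0,-0.4],"hand": 12},{"turn": [0,0,-24],"translation": [0,0,-0.5],"hand": 12},{"turn": [0,0,-32],"translation": [0,0,-0.7],"hand": 12},{"turn": [0,0,-40],"translation": [0,0,-0.9],"hand": 12},{"turn": [0,0,-48],"translation": [0,0,-1.1],"hand": 12},{"turn": [0,0,-56],"translation": [0,0,-1.2],"hand": 12},{"turn": [0,0,-64],"translation": [0,0,-1.4],"hand": 12},{"turn": [0,0,-72],"translation": [0,0,-1.6],"hand": 12},{"turn": [0,0,-80],"translation": [0,0,-1.8],"hand": 12},{"turn": [0,0,-88],"translation": [0,0,-2.0],"hand": 12},{"turn": [0,0,-96],"translation": [0,0,-2.1],"hand": 12},{"turn": [0,0,-104],"translation": [0,0,-2.3],"hand": 12},{"turn": [0,0,-104],"translation": [0,0,-2.3],"hand": 12}]}}

```text
time_s: 8.15
eef_pos: [475.9, -143.8, 38.0]
eef_rot: [3.141, -0.001, -1.568]
ft_force: [-1.2, -0.5, 2.1]
gripper_width: 0.157
grasp_force: 58.5
```

>>> {"api": "play_rows", "payload": {"deltas": [{"turn": [0,0,0],"translation": [0,0,0],"hand": 20},{"turn": [0,0,0],"translation": [0,0,0],"hand": 30},{"turn": [0,0,0],"translation": [0,0,0],"hand": 30},{"turn": [0,0,0],"translation": [0,0,0],"hand": 30},{"turn": [0,0,0],"translation": [0,0,0],"hand": 30},{"turn": [0,0,0],"translation": [0,0,0],"hand": 30}]}}

```text
time_s: 8.75
eef_pos: [476.0, -143.5, 38.0]
eef_rot: [-3.142, 0.0, -1.564]
ft_force: [0.2, 0.3, -0.8]
gripper_width: 0.295
grasp_force: 0.0
```

>>> {"api": "play_rows", "payload": {"deltas": [{"turn": [0,0,0],"translation": [0,0,-20],"hand": 30},{"turn": [0,0,0],"translation": [0,0,-50],"hand": 30},{"turn": [0,0,0],"translation": [0,0,-80],"hand": 30},{"turn": [0,0,0],"translation": [0,0,-100],"hand": 30},{"turn": [0,0,0],"translation": [0,0,-100],"hand": 0},{"turn": [0,0,0],"translation": [0,0,-100],"hand": 0},{"turn": [0,0,0],"translation": [0,0,-100],"hand": 0},{"turn": [0,0,0],"translation": [0,0,-100],"hand": 0},{"turn": [0,0,0],"translation": [0,0,-100],"hand": 0},{"turn": [0,0,0],"translation": [0,0,-100],"hand": 0}]}}

```text
time_s: 9.75
eef_pos: [475.7, -143.5, 137.4]
eef_rot: [3.141, 0.0, -1.564]
ft_force: [-0.5, 0.3, -0.3]
gripper_width: -0.003
grasp_force: 0.0
```

Run:
```python
from h import *
a=r.capture("side")[:,:,::-1]; cv2.imwrite("pics/s4.png",cv2.resize(a[220:295,335:435],(800,600),interpolation=cv2.INTER_CUBIC))
for i in range(5):
    r.capture("side");s=r.state();print(s['ft_force'],s['eef_pos'],s['gripper_width'])
```

```text
[-0.04938035 -0.26131552 -0.17108846] [ 475.83765673 -143.53304829  137.67282228] 0.0006994927506000369
[0.29162746 0.77758143 0.21065231] [ 475.87432316 -143.58231288  137.75974242] -0.0029924310878680685
[-0.51344904  0.44238158 -0.62979928] [ 475.92762286 -143.55848248  137.85844277] -8.02912583371077e-05
[-0.53398933  0.98546247 -0.11405343] [ 475.95787102 -143.57807835  137.90956406] -0.00018980594816647025
[ 0.56856524 -0.18192522 -0.69666311] [ 475.98604845 -143.58292776  137.97072738] 0.0001635234959049063
```

View pics/s4.png

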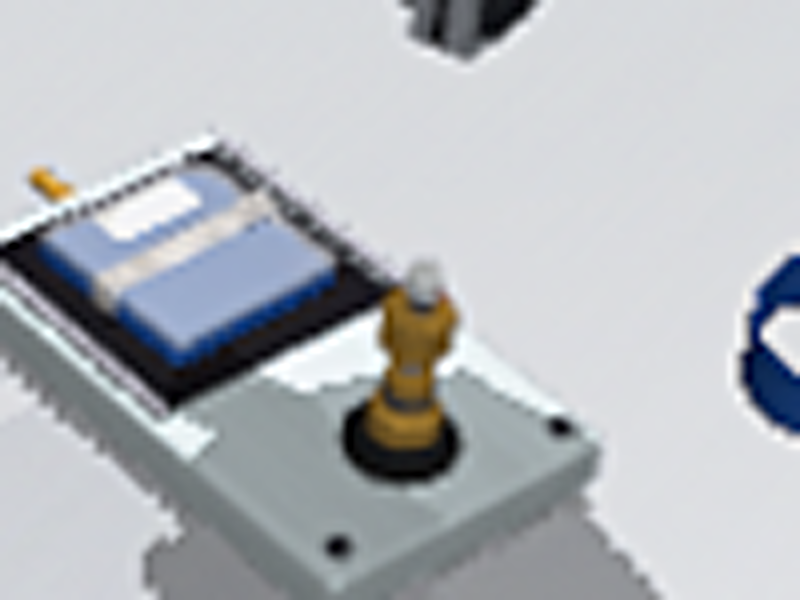

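The crop shows the nut raised and free at (418,325), the white tip upright at (425,280), the tray in place and the fingers shut above. Next I'll feel for the tip.

>>> {"api": "play_rows", "payload": {"deltas": [{"turn": [0,0,0],"translation": [0,0,25],"hand": 0},{"turn": [0,0,0],"translation": [0,0,40],"hand": 0},{"turn": [0,0,0],"translation": [0,0,48],"hand": 0},{"turn": [0,0,0],"translation": [0,0,51],"hand": 0},{"turn": [0,0,0],"translation": [0,0,52],"hand": 0},{"turn": [0,0,0],"translation": [0,0,52],"hand": 0},{"turn": [0,0,0],"translation": [0,0,52],"hand": 0},{"turn": [0,0,0],"translation": [0,0,52],"hand": 0}]}}

```text
time_s: 10.85
eef_pos: [476.4, -143.8, 86.5]
eef_rot: [-3.141, -0.0, -1.564]
ft_force: [-0.3, -0.7, -1.3]
gripper_width: 0.001
grasp_force: 0.0
```

>>> {"api": "play_rows", "payload": {"deltas": [{"turn": [0,0,0],"translation": [0,0,1],"hand": 0},{"turn": [0,0,0],"translation": [0,0,2],"hand": 0},{"turn": [0,0,0],"translation": [0,0,2],"hand": 0},{"turn": [0,0,0],"translation": [0,0,2],"hand": 0}]}}

```text
time_s: 11.25
eef_pos: [475.9, -143.6, 83.9]
eef_rot: [3.141, 0.0, -1.564]
ft_force: [1.3, 0.4, -0.8]
gripper_width: -0.001
grasp_force: 0.0
```

>>> {"api": "play_rows", "payload": {"deltas": [{"turn": [0,0,0],"translation": [0,0,1],"hand": 0},{"turn": [0,0,0],"translation": [0,0,1.5],"hand": 0},{"turn": [0,0,0],"translation": [0,0,1.5],"hand": 0},{"turn": [0,0,0],"translation": [0,0,1.5],"hand": 0}]}}

```text
time_s: 11.65
eef_pos: [475.9, -143.6, 82.5]
eef_rot: [3.142, 0.0, -1.564]
ft_force: [0.1, -0.2, 0.4]
gripper_width: -0.004
grasp_force: 0.0
```

>>> {"api": "play_rows", "payload": {"deltas": [{"turn": [0,0,0],"translation": [0,0,1],"hand": 0},{"turn": [0,0,0],"translation": [0,0,1.5],"hand": 0},{"turn": [0,0,0],"translation": [0,0,1.5],"hand": 0},{"turn": [0,0,0],"translation": [0,0,1.5],"hand": 0}]}}

```text
time_s: 12.05
eef_pos: [475.9, -143.6, 81.0]
eef_rot: [3.142, 0.0, -1.564]
ft_force: [0.7, 0.5, -0.9]
gripper_width: 0.001
grasp_force: 0.0
```

>>> {"api": "play_rows", "payload": {"deltas": [{"turn": [0,0,0],"translation": [0,0,1],"hand": 0},{"turn": [0,0,0],"translation": [0,0,1.5],"hand": 0},{"turn": [0,0,0],"translation": [0,0,1.5],"hand": 0},{"turn": [0,0,0],"translation": [0,0,1.5],"hand": 0}]}}

```text
time_s: 12.45
eef_pos: [475.9, -143.6, 79.5]
eef_rot: [3.142, 0.0, -1.564]
ft_force: [0.4, -0.6, 0.1]
gripper_width: 0.004
grasp_force: 0.0
```

>>> {"api": "play_rows", "payload": {"deltas": [{"turn": [0,0,0],"translation": [0,0,1],"hand": 0},{"turn": [0,0,0],"translation": [0,0,1.5],"hand": 0},{"turn": [0,0,0],"translation": [0,0,1.5],"hand": 0},{"turn": [0,0,0],"translation": [0,0,1.5],"hand": 0}]}}

```text
time_s: 12.85
eef_pos: [476.0, -143.6, 78.0]
eef_rot: [3.142, 0.0, -1.564]
ft_force: [-0.2, -0.8, 0.0]
gripper_width: 0.0
grasp_force: 0.0
```

>>> {"api": "play_rows", "payload": {"deltas": [{"turn": [0,0,0],"translation": [0,0,1],"hand": 0},{"turn": [0,0,0],"translation": [0,0,1.5],"hand": 0},{"turn": [0,0,0],"translation": [0,0,1.5],"hand": 0},{"turn": [0,0,0],"translation": [0,0,1.5],"hand": 0}]}}

```text
time_s: 13.25
eef_pos: [475.9, -143.6, 76.4]
eef_rot: [3.142, 0.0, -1.564]
ft_force: [-0.3, -0.3, 0.1]
gripper_width: -0.004
grasp_force: 0.0
```

>>> {"api": "play_rows", "payload": {"deltas": [{"turn": [0,0,0],"translation": [0,0,1],"hand": 0},{"turn": [0,0,0],"translation": [0,0,1.5],"hand": 0},{"turn": [0,0,0],"translation": [0,0,1.5],"hand": 0},{"turn": [0,0,0],"translation": [0,0,1.5],"hand": 0}]}}

```text
time_s: 13.65
eef_pos: [476.0, -143.6, 75.0]
eef_rot: [3.142, 0.0, -1.564]
ft_force: [0.0, -0.1, -0.9]
gripper_width: -0.0
grasp_force: 0.0
```

>>> {"api": "play_rows", "payload": {"deltas": [{"turn": [0,0,0],"translation": [0,0,1],"hand": 0},{"turn": [0,0,0],"translation": [0,0,1.5],"hand": 0},{"turn": [0,0,0],"translation": [0,0,1.5],"hand": 0},{"turn": [0,0,0],"translation": [0,0,1.5],"hand": 0}]}}

```text
time_s: 14.05
eef_pos: [475.9, -143.6, 73.5]
eef_rot: [3.142, 0.0, -1.564]
ft_force: [-0.4, 0.7, -0.1]
gripper_width: -0.001
grasp_force: 0.0
```

>>> {"api": "play_rows", "payload": {"deltas": [{"turn": [0,0,0],"translation": [0,0,1],"hand": 0},{"turn": [0,0,0],"translation": [0,0,1.5],"hand": 0},{"turn": [0,0,0],"translation": [0,0,1.5],"hand": 0},{"turn": [0,0,0],"translation": [0,0,1.5],"hand": 0}]}}

```text
time_s: 14.45
eef_pos: [476.1, -143.7, 72.1]
eef_rot: [-3.141, -0.0, -1.564]
ft_force: [0.8, 0.4, 2.2]
gripper_width: -0.001
grasp_force: 0.9
```

>>> {"api": "play_rows", "payload": {"deltas": [{"turn": [0,0,0],"translation": [0,0,0.7],"hand": 0},{"turn": [0,0,0],"translation": [0,0,1.5],"hand": 0},{"turn": [0,0,0],"translation": [0,0,1.5],"hand": 0},{"turn": [0,0,0],"translation": [0,0,1.5],"hand": 0}]}}

```text
time_s: 14.85
eef_pos: [476.2, -143.7, 70.7]
eef_rot: [-3.141, -0.0, -1.564]
ft_force: [0.3, 0.3, 4.5]
gripper_width: 0.005
grasp_force: 2.2
```

>>> {"api": "play_rows", "payload": {"deltas": [{"turn": [0,0,0],"translation": [0,0,0.7],"hand": 0},{"turn": [0,0,0],"translation": [0,0,1.5],"hand": 0},{"turn": [0,0,0],"translation": [0,0,1.5],"hand": 0},{"turn": [0,0,0],"translation": [0,0,1.5],"hand": 0}]}}

```text
time_s: 15.25
eef_pos: [476.4, -143.8, 69.4]
eef_rot: [-3.141, -0.0, -1.564]
ft_force: [-0.5, 0.7, 7.9]
gripper_width: 0.002
grasp_force: 3.5
```

Run:
```python
from h import *
for i in range(4):
    r.capture("side");s=r.state();print(s['ft_force'],s['eef_pos'])
```

```text
[0.50474657 0.72477907 7.21309837] [ 476.38290345 -143.78178788   69.39136812]
[-0.51374607  0.14364084  6.95845733] [ 476.40909101 -143.77517133   69.40806381]
[-0.01372141  0.36554932  7.13163004] [ 476.40384222 -143.80834635   69.4120348 ]
[-0.27763061  0.834649    6.73681418] [ 476.41330185 -143.80186143   69.41813   ]
```

>>> {"api": "play_rows", "payload": {"deltas": [{"turn": [0,0,0],"translation": [0,0,0.6],"hand": 0},{"turn": [0,0,0],"translation": [0,0,1.2],"hand": 0},{"turn": [0,0,0],"translation": [0,0,1.2],"hand": 0},{"turn": [0,0,0],"translation": [0,0,1.2],"hand": 0}]}}

```text
time_s: 15.85
eef_pos: [476.6, -143.9, 68.4]
eef_rot: [-3.14, -0.001, -1.564]
ft_force: [-0.8, -0.2, 8.9]
gripper_width: 0.002
grasp_force: 4.4
```

Run:
```python
from h import *
for i in range(4):
    r.capture("side");s=r.state();print(s['ft_force'],s['eef_pos'])
```

```text
[-1.13921375  0.51707797  9.22920989] [ 476.59842825 -143.87846511   68.46542001]
[-1.01993128 -0.0543046   8.96156979] [ 476.56933557 -143.85342948   68.44442966]
[-0.40568943 -0.1559338   8.69234144] [ 476.58472403 -143.86228544   68.44727854]
[-1.11407156  0.54350167  8.75081407] [ 476.59907201 -143.88607555   68.46681823]
```

>>> {"api": "play_rows", "payload": {"deltas": [{"turn": [0,0,0],"translation": [0,0,0.3],"hand": 0},{"turn": [0,0,0],"translation": [0,0,0.5],"hand": 0},{"turn": [0,0,0],"translation": [0,0,0.5],"hand": 0}]}}

```text
time_s: 16.35
eef_pos: [476.7, -143.9, 68.1]
eef_rot: [-3.14, -0.001, -1.564]
ft_force: [-0.6, 0.3, 11.2]
gripper_width: -0.003
grasp_force: 5.1
```

Run:
```python
from h import *
for i in range(6):
    r.capture("side");s=r.state();print(s['ft_force'],s['eef_pos'])
```

```text
[-0.68398508 -0.31777755  9.70924402] [ 476.69459069 -143.95515654   68.1253851 ]
[-1.48980444 -0.12984713 11.34284831] [ 476.73989968 -143.94776031   68.14797296]
[-0.80198896  0.89314203 10.28382117] [ 476.73445802 -143.96173084   68.14676306]
[-1.01406823  1.45896515 10.17372633] [ 476.72298141 -143.9254631    68.14390594]
[-0.24718083  0.09049113 10.02895286] [ 476.72433517 -143.94551328   68.12269468]
[-1.51134542 -0.5916201   9.94208236] [ 476.74879985 -143.94457078   68.13643721]
```

>>> {"api": "play_rows", "payload": {"deltas": [{"turn": [0,0,0],"translation": [0,0,0],"hand": 0},{"turn": [0,0,0],"translation": [0,0,0],"hand": 0},{"turn": [0,0,0],"translation": [0,0,0],"hand": 0},{"turn": [0,0,0],"translation": [0,0,0],"hand": 0},{"turn": [0,0,0],"translation": [0,0,0],"hand": 0},{"turn": [0,0,0],"translation": [0,0,0],"hand": 0},{"turn": [0,0,0],"translation": [0,0,0],"hand": 0},{"turn": [0,0,0],"translation": [0,0,0],"hand": 0},{"turn": [0,0,0],"translation": [0,0,-2],"hand": 0},{"turn": [0,0,0],"translation": [0,0,-4],"hand": 0},{"turn": [0,0,0],"translation": [0,0,-7],"hand": 0},{"turn": [0,0,0],"translation": [0,0,-20],"hand": 0},{"turn": [0,0,0],"translation": [0,0,-50],"hand": 0},{"turn": [0,0,0],"translation": [0,0,-80],"hand": 0},{"turn": [0,0,0],"translation": [0,0,-80],"hand": 0},{"turn": [0,0,0],"translation": [0,0,-80],"hand": 0}]}}

```text
time_s: 18.25
eef_pos: [476.0, -143.6, 147.4]
eef_rot: [-3.141, -0.0, -1.564]
ft_force: [0.7, 0.3, -1.2]
gripper_width: -0.005
grasp_force: 0.0
```

Run:
```python
from h import *
a=r.capture("side")[:,:,::-1]; cv2.imwrite("pics/s5.png",cv2.resize(a[220:295,335:435],(800,600),interpolation=cv2.INTER_CUBIC))
```

```text
(no output)
```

View pics/s5.png

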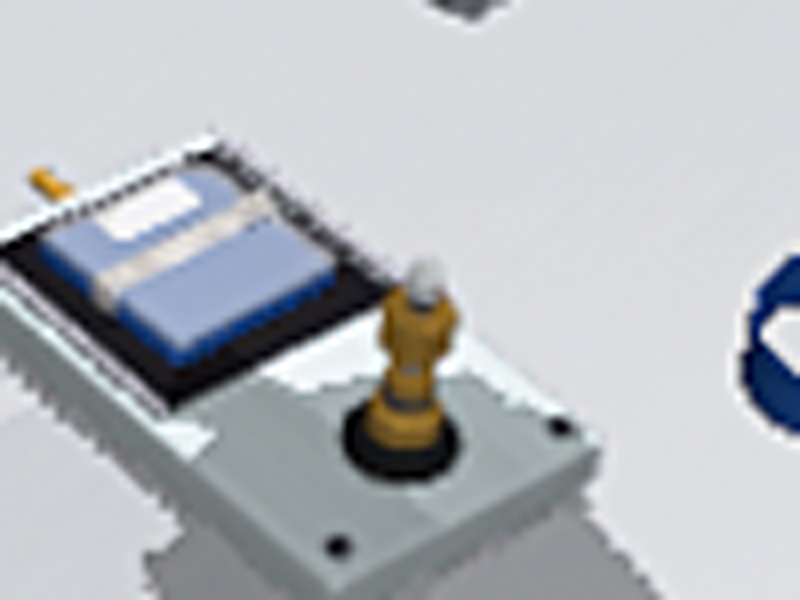

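The tip is back out at crop (425,280), the same place as before pressing. The nut is still loose and the tray hasn't moved, so I'm handing in.

```bash
python3 -c "
from bench import r
print(r.sign_off())"
```

```text
the job is handed in; nothing more can be done
None
```

I handed the job in at about 18 s; no verdict came back. I turned the lock nut about 256° loose and let go, then pressed the tip to the end of its travel at about 10 N for over a second. The tip sprang back, and the tray looked unmoved in the last picture.

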